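# Fit the weighing pan onto the counter scale

## Robot

A 7-joint arm with a two-finger parallel gripper is mounted at the origin on a cart in front of the work surface, level with it; the furniture and walls round the work are solid. World frame = base frame: x ahead of the robot, y to its left, z up, the work surface at z = 0. Lengths are in m, angles in rad, forces in N, time in s.
With the tool pointing down it reaches from about 0.35 to 0.9 m from the base axis. Payload 8.1 kg.
Tool frame: the origin (TCP) lies at the very end of the fingers, on their centre line; the grasp point (between the pads) lies 19 mm behind it; z points along the fingers, y is the line along which they close (so a half turn about z gives the same grasp; the last joint's range is limited). The gripper opens to 85 mm and grips with 20 to 120 N. Pads are 22 mm wide; open, the fingers measure 114 mm over their backs; the gripper's body (76 mm by 85 mm) begins 54 mm behind the grasp point. The pads swing forward as they close: fully open they stand 13 mm farther back than shut.
Start: joints at [-1.274, 0.434, 0.025, 1.573, -0.012, 1.134, -0.075], TCP at [0.243, 0.576, 0.231] pointing down, gripper open.
Joint ranges: [-2.62, 2.62], [-0.44, 2.09], [-1.27, 1.32], [0.08, 2.57], [-1.32, 4.46], [0.12, 2], [-2.74, 2.74]. Speed limits (rad/s): [2.22, 2.22, 3.01, 3.01, 3.14, 3.14, 3.14].

## Interface

Orientations are given as a rotation vector (axis times angle).
In Python, from station import arm, optics, ticket gives the robot as it stands. The module is installed in compiled form; this text tells all that it offers.
- The arm moves only by the tool move_arm, never from a script. Its argument "rows" is a list of rows, each a list of 6 numbers: the shift along the tool's x, y, z in cm, then the turn, a rotation vector about the tool's x, y, z in rad. In form: [[x, y, z, wx, wy, wz], ...]. A call has 1 to 8 rows; each row is the pose to reach, as a shift and turn from the pose commanded when the call began, along the tool's axes at that moment; what a row does not reach only later rows make up. A row lasts 1/12 s, in which the tool goes at most 41.7 mm and 7.16 degrees, less where a joint would pass 70% of its speed; a pose out of reach is approached as far as the arm can. A call with a gripper value outside its range is refused whole. "claw" is the finger opening in cm, from 0 to 8.54, set as the call begins (left out, the last holds). The fingers move at their own pace and stop on an object; the grip force is fixed at half the most. Time passes only in rows, so rows that repeat a pose let the fingers close. It gives the time, the measured TCP pose, the force, the opening and the grip force at its end, in the units of the state.
- arm.get_state(): the state, without advancing time (a new reading comes with each control period).
- optics.capture(name): name is "side" or "top"; returns (picture, depth): 400x640x3 uint8, red, green, blue; 400x640 float32, m along the optical axis (not along the pixel's ray), 0 where there is no reading.
- optics.camera_params(name): a dict with "intrinsics" (3x3 intrinsics, pixels), "R" (3x3) and "t" (3): a world point X has camera coordinates R X + t. Camera axes: x right, y down, z forward; pixel columns grow to the right and rows downward; lengths in m; the calibration is good to about 2 mm. A picture is of the moment at which its call begins. camera_params takes no time and is no camera call.
- ticket.sign_off(): hands the job in; it is judged then, once.
The state is a dict: "time": time; "q": joint angles; "qd": joint speeds; "effort": joint torques, N m; "tcp_pos": TCP position; "eef_rot": TCP orientation; "wrist_force": force on the tool from outside, world axes, zero at the start; "moment": the same for the moment, N m; "grip_width": finger opening in m; "gripper_force": force on a finger pad.
Only numpy, scipy, OpenCV 4.12 (cv2) and the standard library are available. Lean on these libraries where they do the work, as an engineer would, in place of code of your own. Each camera call takes 0.05 s, during which the arm holds its last target. There are 200 camera calls.

## Task

Get the scale ready for weighing: swing the lid of the blue case up and over until it stays open by itself, lift the steel weighing pan out and seat it fully home on the two pins of the scale, lowering it into place rather than dropping it, and leave the case open. Slide the bake timer that stands in front of the case aside as needed, keeping it standing on the counter; leave everything else standing where it is.

Things in the scene. Friction and masses are not known exactly. Their poses are not given: they have to be found in the camera images.
- case: blue clamshell case fixed to the counter, 176 mm (x) by 148 mm (y), 75 mm high when closed. Origin: centre of its underside; -x is its front. The open base is 52 mm high with 6 mm walls; its lined inner floor is 8 mm above the counter. The lid is hinged along the back edge.
- case_lid (a joint): angle of the case's lid: 0 closed, positive as the front edge swings up and over to the back, stop at 1.95 rad. No latch, no spring: below its balance point (about 1.45 rad) it falls shut, past it it falls back on its stop and stays. The lid is about 220 g; 1 to 2 N at the lip lifts it. Follow the hinge line about hinge.
- hinge (a point): middle of the lid's hinge line, which runs along the case's y axis, 93 mm behind the case's centre and 52 mm above its underside. Fixed to the case.
- lip (a point): middle of the free front edge of the lid's black lip, on its underside; moves with the lid. The lip is a plate 80 mm wide and 6 mm thick that stands out 28 mm in front of the case's front wall; when closed its underside is 54 mm above the counter, with open space under it. A fingertip put under it (tool tilted forward) can lift the lid.
- pan: steel weighing pan, 140 mm (x) by 112 mm (y), about 250 g, at first flat in the closed case, axes nearly as the case's. Origin: centre of its underside. Floor 6 mm thick, 4 mm wide rim up to 14 mm. Its grip is the upright divider on its middle line, 90 mm long (x), 10 mm thick (y), top 40 mm above the underside; 47 mm of open floor on each side. Same after a half turn.
- scale: white counter scale fixed to the counter, body 170 mm (x) by 140 mm (y), with a 30 mm low keypad nose at its front to x = -116 mm. Origin: centre of its underside. Its grey flat deck is 50 mm above the counter. Two brass pins, 8 mm thick with rounded tops, stand 13 mm out of the deck at (45, 34) and (-45, -34) mm.
- scale_seat (a point): centre of the scale's deck, on its surface; axes as the scale's. The pan is home when its origin is here, its x axis parallel to the scale's (either way round), both pins through its holes.
- pin_0 (a point): top of the scale's pin at (45, 34) mm
- pin_1 (a point): top of the scale's pin at (-45, -34) mm
- timer: white round bake timer with a black knob, 69 mm across, its straight-sided body 28 mm high, 48 mm over the knob, about 0.15 to 0.25 kg, standing close in front of the case's lip, where it blocks the way to it. Origin: centre of its underside. It slides when pushed sideways.
- shaker: grey steel flour shaker, 67 mm across and 120 mm tall, standing between the case and the scale; bystander, to be left where it is. Origin: centre of its underside
- stapler: red and black stapler, 36 mm (x) by 150 mm (y), 47 mm high; bystander, to be left where it is. Origin: centre of its underside
- jar_green: glass jar with a green cap, 62 mm across, 85 mm tall; bystander, fixed in place. Origin: centre of its underside
- jar_red: glass jar with a red cap, 62 mm across, 85 mm tall; bystander, to be left where it is. Origin: centre of its underside
- pan_hole_0 (a point): centre of the pan's through hole at (45, 34) mm, on its underside; 12 mm square, for a pin of 8 mm
- pan_hole_1 (a point): centre of the pan's other 12 mm square hole, at (-45, -34) mm, on its underside
- guard_post (a point): foot of the near left post of the counter's glass guard. The guard (black posts and glass panes along the near and left edges of the counter) is only seen in pictures: it is not solid in this scene and cannot obstruct the robot.
There are look-alikes about, which are no part of the job. Several things look just like the timer: the one meant starts farthest to the robot's left.

How it is judged:
By the outcome, as a careful person would: the job done as asked, in the order asked, and still so for the second after the job is handed in, with the robot touching nothing.
It also fails if it takes over 59 s, if anything falls off the work surface, if the arm or the gripper's body presses on something with over 40 N, if the wrist force passes 120 N, or if a joint passes its speed limit or range.

## Working session

There is one attempt and no reset: what is moved stays moved. The work goes in short steps, Python scripts to look and compute and a tool call to move; the robot and the scene stay as the last step left them, time stands still between calls to the robot, and variables do not carry over. Pictures are saved under pics/ and viewed, at most 10 in all, crops included, and the job is handed in when it is done.

Besides the shell and the picture viewer there is one more tool, called in YAML: its name, and indented under it one key for each argument. move_arm: Moves the arm, as the interface text tells. Its arguments: {"type":"object","properties":{"rows":{"type":"array","items":{"type":"array","items":{"type":"number"}}},"claw":{"type":"number"}},"required":["rows"]}

```bash
mkdir -p pics
cat > h.py <<'E'
import numpy as np, cv2
from station import arm, optics, ticket
from scipy.spatial.transform import Rotation as R
def cap(n,save=None):
    p,d=optics.capture(n)
    if save: cv2.imwrite('pics/'+save,p[:,:,::-1])
    return p,d
def world(n,d):
    c=optics.camera_params(n);K=np.array(c['intrinsics']);v,u=np.mgrid[:400,:640]
    P=np.stack([(u-K[0,2])/K[0,0]*d,(v-K[1,2])/K[1,1]*d,d],-1)
    W=(P-np.array(c['t']))@np.array(c['R']); W[d<=0]=np.nan
    return W
def proj(n,X):
    c=optics.camera_params(n);q=np.array(c['intrinsics'])@(np.array(c['R'])@np.array(X)+np.array(c['t']));return q[:2]/q[2]
E
python3 - <<'E'
from h import *
for n in('side','top'):
    p,d=cap(n,n+'0.png');np.savez(n+'0',p=p,d=d,W=world(n,d))
    c=optics.camera_params(n);print(n,np.round(-np.array(c['R']).T@c['t'],3),np.round(c['R'],2).tolist(),c['intrinsics'][0][0])
s=arm.get_state();print(s)
E
```

```text
side [ 1.12  -0.283  1.302] [[0.42, 0.91, -0.0], [0.79, -0.37, -0.48], [-0.44, 0.2, -0.87]] 413.5303569811068
top [ 0.325 -0.006  1.231] [[0.02, -1.0, 0.02], [-0.98, -0.02, -0.18], [0.18, -0.01, -0.98]] 397.40100800300314
{'time': 0.1, 'q': array([-1.2736159 ,  0.4351508 ,  0.02496205,  1.57400323, -0.01160212,
        1.13396437, -0.07508089]), 'qd': array([-0.00095865, -0.00235166, -0.00078655,  0.00044321,  0.00206048,
       -0.00010866,  0.00111779]), 'effort': array([ 3.66161868e-03, -6.71753955e+01,  1.02847483e+00, -3.16904604e+01,
        1.58873823e-02,  7.20883661e-03, -8.27169220e-05]), 'tcp_pos': array([0.24312957, 0.5752944 , 0.23060696]), 'eef_rot': array([-6.23831602e-01, -3.07887210e+00,  2.15496499e-03]), 'wrist_force': array([ 0.44342938, -0.70097717, -0.03246723]), 'moment': array([ 0.01372729,  0.0039034 , -0.00444895]), 'gripper_force': 0.0, 'grip_width': 0.08543527510697592}
```

View pics/top0.png

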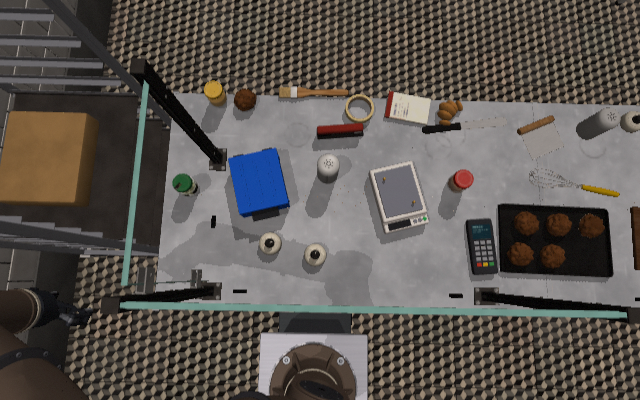

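View pics/side0.png

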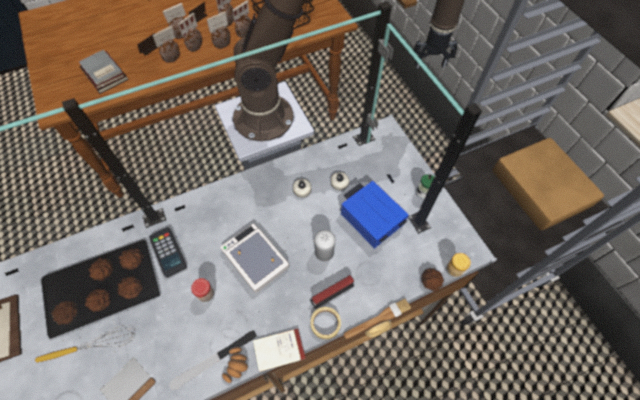

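The top view shows the blue case at (259,182) with its lip at (265,213), and the scale at (400,196) with pins near (386,179) and (413,204). The shaker is at (328,167). There are two timer look-alikes, at (270,243) and (315,254); farthest left (+y) is the one at (270,243). Next I measure these and check that choice in a crop.

Run:
```python
from h import *
for n in('top','side'):
    z=np.load(n+'0.npz');p=z['p'].astype(int);W=z['W'];r,g,b=p[...,0],p[...,1],p[...,2]
    def rect(m,lab):
        k=max(1,0);cs,_=cv2.findContours(m.astype(np.uint8),0,2);
        mm=np.zeros(m.shape,np.uint8);cv2.drawContours(mm,[max(cs,key=cv2.contourArea)],-1,1,-1);mm=mm.astype(bool)&m
        P=W[mm];rc=cv2.minAreaRect((P[:,:2]*1000).astype(np.float32));print(n,lab,mm.sum(),'med',np.round(np.median(P,0),4),'z',np.round(np.percentile(P[:,2],[5,50,95]),4),rc); return mm
    onT=(W[...,0]>.2)&(W[...,0]<1)&(abs(W[...,1])<.6)
    H=W[...,2]
    rect((b>120)&(r<70)&onT&(H>.065),'lid top')
    near=lambda x,y,rr: np.hypot(W[...,0]-x,W[...,1]-y)<rr
    blue=np.nanmedian(W[(b>120)&(r<70)&onT],0)
    rect((H>.045)&(H<.068)&(abs(W[...,1]-blue[1])<.1)&(W[...,0]<blue[0]-.05)&(r<60)&(b<60),'lip')
    uv=[(270,243),(315,254),(328,167),(400,196),(385,178),(413,204),(340,130),(460,180),(185,184)] if n=='top' else []
    for u,v in uv: print((u,v),np.round(W[v-1:v+2,u-1:u+2].reshape(-1,3).mean(0),4))
    rect((H>.043)&(H<.058)&(W[...,1]<blue[1]-.2)&(W[...,1]>-.4)&(W[...,0]>.2)&(W[...,0]<.8),'deck')
    if n=='top':
        T=W
        tx=T[243,270][:2]
    tm=(H>.02)&(H<.06)&near(tx[0],tx[1],.05)
    rect(tm,'timer')
    if n=='top':
        a=cv2.resize(z['p'][195:275,215:345],(780,480),interpolation=2)[:,:,::-1]
        cv2.imwrite('pics/crop1.png',a)
```

```text
top lid top 2790 med [0.5964 0.1789 0.0731] z [0.0693 0.0731 0.0771] ((598.566650390625, 179.6981201171875), (176.11480712890625, 148.25335693359375), 14.504777908325195)
top lip 250 med [0.5003 0.1533 0.0588] z [0.0548 0.0588 0.0629] ((500.79241943359375, 152.95819091796875), (28.686723709106445, 82.0117416381836), 14.703590393066406)
(270, 243) [0.4135 0.1361 0.0473]
(315, 254) [0.3841 0.002  0.0458]
(328, 167) [ 0.6312 -0.0299  0.1177]
(400, 196) [ 0.5649 -0.2526  0.0472]
(385, 178) [ 0.6183 -0.2059  0.0548]
(413, 204) [ 0.5409 -0.2917  0.0478]
(340, 130) [ 0.7717 -0.0669  0.0462]
(460, 180) [ 0.6104 -0.4253  0.0839]
(185, 184) [0.578  0.3884 0.085 ]
top deck 2161 med [ 0.5806 -0.246   0.048 ] z [0.0438 0.048  0.0523] ((582.23828125, -246.10772705078125), (167.00607299804688, 139.4559783935547), 14.300642967224121)
top timer 378 med [0.4163 0.1394 0.0278] z [0.0225 0.0278 0.0463] ((416.9114074707031, 140.6619873046875), (63.729881286621094, 63.698307037353516), 0.9545859694480896)
side lid top 1982 med [0.6042 0.1745 0.0741] z [0.0694 0.0741 0.0787] ((597.6439819335938, 176.2184295654297), (178.2778778076172, 146.84169006347656), 14.196346282958984)
side lip 4 med [0.4925 0.1825 0.0581] z [0.057  0.0581 0.0609] ((492.2945556640625, 183.01519775390625), (6.944838523864746, 3.417421817779541), 58.956642150878906)
side deck 1881 med [ 0.5849 -0.2471  0.0489] z [0.044  0.0489 0.0534] ((581.7769165039062, -246.94287109375), (168.72512817382812, 138.53021240234375), 15.225005149841309)
side timer 227 med [0.4213 0.1368 0.0293] z [0.0224 0.0293 0.0478] ((416.77203369140625, 139.38758850097656), (62.908782958984375, 65.51634979248047), 10.3035888671875)
```

View pics/crop1.png

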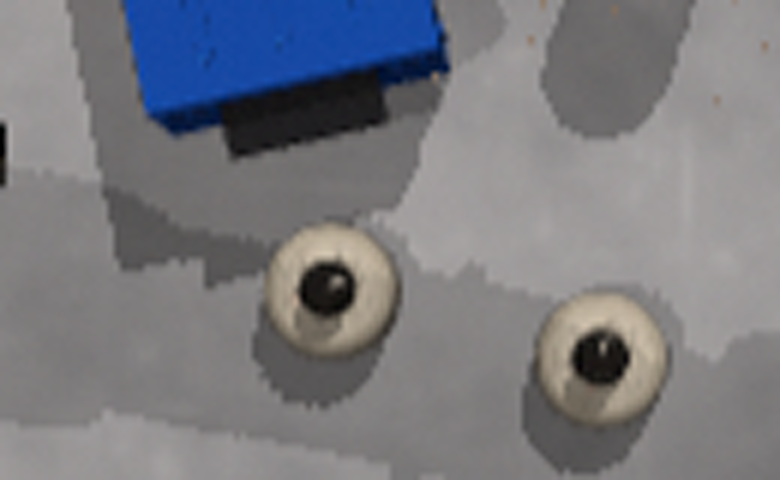

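The crop shows the intended timer (left one, knob at ~(325,290)) just in front of the black lip at (305,115). The look-alike at (602,355) stays put. I'll cage the timer between the open fingers and slide it left.

```bash
cat >> h.py <<'E'
PSI=np.radians(14.6)
CASE=np.array([.598,.179,0]); 
def ax(psi=PSI): return np.array([np.cos(psi),np.sin(psi),0]),np.array([-np.sin(psi),np.cos(psi),0])
def Rt(a=0,psi=PSI):
    x,y=ax(psi);return R.from_matrix(np.stack([-x,y,[0,0,-1.]],1))*R.from_rotvec([0,-a,0])
def row(p,a=0,psi=PSI,s=None):
    s=s or arm.get_state();C=R.from_rotvec(s['eef_rot'])
    return np.round(np.r_[C.inv().apply(np.array(p)-s['tcp_pos'])*100,(C.inv()*Rt(a,psi)).as_rotvec()],3).tolist()
def st():
    s=arm.get_state();print(round(s['time'],2),np.round(s['tcp_pos'],4),np.round(s['eef_rot'],3),'F',np.round(s['wrist_force'],1),'w',round(s['grip_width'],4),s['gripper_force']);return s
E
python3 - <<'E'
from h import *
T=np.array([.417,.140,0]);s=st()
print(row(T+[0,0,.12]))
E
```

```text
0.1 [0.2431 0.5753 0.2306] [-6.240e-01 -3.079e+00  2.000e-03] F [ 0.4 -0.7 -0. ] w 0.0854 0.0
[-32.958, -33.313, 11.11, -0.001, -0.0, -0.655]
```

move_arm:
  rows:
    - [-33,-33.3,11.1,0,0,-0.655]
    - [-33,-33.3,11.1,0,0,-0.655]
    - [-33,-33.3,11.1,0,0,-0.655]
    - [-33,-33.3,11.1,0,0,-0.655]
    - [-33,-33.3,11.1,0,0,-0.655]
    - [-33,-33.3,11.1,0,0,-0.655]
    - [-33,-33.3,11.1,0,0,-0.655]
    - [-33,-33.3,11.1,0,0,-0.655]
  claw: 8.5

```text
time: 0.77
tcp_pos: [0.364, 0.2727, 0.1541]
eef_rot: [0.4, -3.116, -0.0]
wrist_force: [0.0, -0.6, 0.2]
grip_width: 0.0856
gripper_force: 0.0
```

```bash
python3 -c "
from h import *
st();print(row([.417,.140,.10]))"
```

```text
0.77 [0.364  0.2727 0.1541] [ 0.4   -3.116 -0.   ] F [ 0.  -0.6  0.2] w 0.0856 0.0
[-1.772, -14.177, 5.41, 0.0, -0.0, 0.001]
```

move_arm:
  rows:
    - [-1.8,-14.2,5.4,0,0,0]
    - [-1.8,-14.2,5.4,0,0,0]
    - [-1.8,-14.2,5.4,0,0,0]
    - [-1.8,-14.2,5.4,0,0,0]
    - [-1.8,-14.2,5.4,0,0,0]
    - [-1.8,-14.2,5.4,0,0,0]
    - [-1.8,-14.2,5.4,0,0,0]

```text
time: 1.35
tcp_pos: [0.417, 0.1425, 0.1006]
eef_rot: [0.4, -3.116, -0.001]
wrist_force: [-0.9, 0.2, 1.0]
grip_width: 0.0851
gripper_force: 0.0
```

```bash
python3 -c "
from h import *
st();print(row([.417,.140,.012]))"
```

```text
1.35 [0.417  0.1425 0.1006] [ 4.000e-01 -3.116e+00 -1.000e-03] F [-0.9  0.2  1. ] w 0.0851 0.0
[0.058, -0.245, 8.858, 0.0, -0.0, 0.0]
```

move_arm:
  rows:
    - [0,-0.2,3.5,0,0,0]
    - [0,-0.2,6.5,0,0,0]
    - [0,-0.2,8.5,0,0,0]
    - [0,-0.2,9.5,0,0,0]
    - [0,-0.2,9.5,0,0,0]

```text
time: 1.77
tcp_pos: [0.4161, 0.1413, 0.004]
eef_rot: [0.404, -3.113, 0.0]
wrist_force: [0.2, -0.1, -0.7]
grip_width: 0.0847
gripper_force: 0.0
```

move_arm:
  rows:
    - [0,0,0,0,0,0]
    - [0,0.8,0,0,0,0]
    - [0.2,2.5,0,0,0,0]
    - [0.3,4.5,0,0,0,0]
    - [0.5,6.5,0,0,0,0]
    - [0.6,8.5,0,0,0,0]
    - [0.7,10.5,0,0,0,0]
    - [0.8,12.5,0,0,0,0]
  claw: 7.3

```text
time: 2.43
tcp_pos: [0.3781, 0.2613, 0.0069]
eef_rot: [-0.401, 3.114, 0.003]
wrist_force: [0.3, -0.3, 0.2]
grip_width: 0.0731
gripper_force: 0.3
```

move_arm:
  rows:
    - [0,1.2,0,0,0,0]
    - [0,2,0,0,0,0]
    - [0,2.5,0,0,0,0]
    - [0,2.5,0,0,0,0]

```text
time: 2.77
tcp_pos: [0.372, 0.2846, 0.0062]
eef_rot: [-0.402, 3.115, 0.002]
wrist_force: [0.0, 0.6, 0.7]
grip_width: 0.0731
gripper_force: 0.0
```

Run:
```python
from h import *
s=st()
p,d=cap('top','top1.png');W=world('top',d);H=W[...,2]
for c in [(.40,.30),(.417,.14)]:
    m=(H>.02)&(H<.033)&(np.hypot(W[...,0]-c[0],W[...,1]-c[1])<.07)&(p.min(-1)>110);print(c,m.sum(),np.round(np.nanmedian(W[m],0),3))
```

```text
2.77 [0.372  0.2846 0.0062] [-4.020e-01  3.115e+00  2.000e-03] F [0.  0.6 0.7] w 0.0731 0.0
(0.4, 0.3) 39 [0.358 0.273 0.027]
(0.417, 0.14) 0 [nan nan nan]
  return np.nanmean(a, axis, out=out, keepdims=keepdims)
```

move_arm:
  rows:
    - [0,0,0,0,0,0]
    - [0,0,0,0,0,0]
    - [0,0,-2.5,0,0,0]
    - [0,0,-6,0,0,0]
    - [0,0,-9,0,0,0]
    - [0,0,-11,0,0,0]
    - [0,0,-11,0,0,0]
  claw: 8.5

```text
time: 3.4
tcp_pos: [0.3741, 0.2839, 0.1193]
eef_rot: [-0.397, 3.111, 0.006]
wrist_force: [-0.2, 1.3, -1.2]
grip_width: 0.0853
gripper_force: 0.0
```

Run:
```python
from h import *
s=st();x,y=ax()
print(row(CASE+x*-.17+[0,0,.10],.9))
p,d=cap('top','top1.png');W=world('top',d);H=W[...,2]
for c in [(.38,.285)]:
    m=(H>.02)&(H<.06)&(np.hypot(W[...,0]-c[0],W[...,1]-c[1])<.05);print(c,m.sum(),np.round(np.nanmedian(W[m],0),3))
```

```text
3.4 [0.3741 0.2839 0.1193] [-0.397  3.111  0.006] F [-0.2  1.3 -1.2] w 0.0853 0.0
[-2.029, -15.801, 1.896, 0.002, -0.894, -0.003]
(0.38, 0.285) 208 [0.362 0.276 0.028]
```

move_arm:
  rows:
    - [-2,-15.8,1.9,0,-0.12,0]
    - [-2,-15.8,1.9,0,-0.24,0]
    - [-2,-15.8,1.9,0,-0.36,0]
    - [-2,-15.8,1.9,0,-0.48,0]
    - [-2,-15.8,1.9,0,-0.6,0]
    - [-2,-15.8,1.9,0,-0.72,0]
    - [-2,-15.8,1.9,0,-0.84,0]
    - [-2,-15.8,1.9,0,-0.895,0]
  claw: 0

```text
time: 4.12
tcp_pos: [0.4262, 0.1255, 0.094]
eef_rot: [-0.319, 2.709, -0.054]
wrist_force: [0.4, 0.3, -0.1]
grip_width: 0.0002
gripper_force: 0.0
```

Run:
```python
from h import *
s=st();x,y=ax()
print(row(CASE+x*-.17+[0,0,.028],.9));print(row(CASE+x*-.108+[0,0,.028],.9))
```

```text
4.12 [0.4262 0.1255 0.094 ] [-0.319  2.709 -0.054] F [ 0.4  0.3 -0.1] w 0.0002 0.0
[1.712, 1.439, 6.341, -0.091, -0.494, 0.022]
[-3.984, 1.672, 8.777, -0.091, -0.494, 0.022]
```

move_arm:
  rows:
    - [0,1.4,0,-0.09,-0.5,0.02]
    - [0,1.4,0,-0.09,-0.5,0.02]
    - [0,1.4,0,-0.09,-0.5,0.02]
    - [0,1.4,0,-0.09,-0.5,0.02]
    - [0,1.4,0,-0.09,-0.5,0.02]
    - [0,1.4,0,-0.09,-0.5,0.02]

```text
time: 4.62
tcp_pos: [0.4132, 0.1217, 0.0711]
eef_rot: [-0.369, 2.605, -0.131]
wrist_force: [-0.1, -0.6, -2.0]
grip_width: 0.0001
gripper_force: 0.0
```

Run:
```python
from h import *
s=st();x,y=ax();print(np.round(s['q'],2))
print(row(CASE+x*-.17+[0,0,.028],.9));print(row(CASE+x*-.108+[0,0,.028],.9))
```

```text
4.62 [0.4132 0.1217 0.0711] [-0.369  2.605 -0.131] F [-0.1 -0.6 -2. ] w 0.0001 0.0
[-0.02  0.4  -0.83  2.56  1.72  0.67 -0.53]
[-0.09, 1.601, 4.71, -0.134, -0.407, 0.093]
[-5.557, 1.688, 7.634, -0.134, -0.407, 0.093]
```

Run:
```python
from h import *
x,y=ax()
print(row(CASE+x*-.145+[0,0,.03],.55));print(row(CASE+x*-.145+[0,0,.03],.65))
```

```text
[-2.388, 1.604, 5.715, -0.147, -0.058, 0.068]
[-2.388, 1.604, 5.715, -0.143, -0.157, 0.075]
```

move_arm:
  rows:
    - [-0.6,0.5,1.8,-0.05,-0.05,0.03]
    - [-1.4,1,3.5,-0.1,-0.1,0.05]
    - [-2,1.4,5,-0.14,-0.13,0.07]
    - [-2.4,1.6,5.7,-0.14,-0.157,0.075]
    - [-2.4,1.6,5.7,-0.14,-0.157,0.075]
    - [-2.4,1.6,5.7,-0.14,-0.157,0.075]

```text
time: 5.12
tcp_pos: [0.468, 0.1459, 0.0284]
eef_rot: [-0.312, 2.497, 0.103]
wrist_force: [-1.0, 0.5, 0.2]
grip_width: -0.0001
gripper_force: 0.0
```

Run:
```python
from h import *
s=st();x,y=ax();print(np.round(s['q'],2))
print(R.from_matrix(Rt(0).as_matrix().T@R.from_rotvec(s['eef_rot']).as_matrix()).as_rotvec())
print((s['tcp_pos']-CASE)@np.stack([x,y,[0,0,1]],1))
print(row(CASE+x*-.115+[0,0,.028],.65))
cap('side','side2.png')
```

```text
5.12 [0.468  0.1459 0.0284] [-0.312  2.497  0.103] F [-1.   0.5  0.2] w -0.0001 0.0
[ 0.37  0.92 -1.27  2.57  2.09  1.14 -0.6 ]
[ 0.00095463 -0.62837734  0.00572791]
[-0.13415893  0.00071306  0.02836885]
[-1.529, -0.061, 1.156, -0.003, -0.022, -0.005]
```

View pics/side2.png

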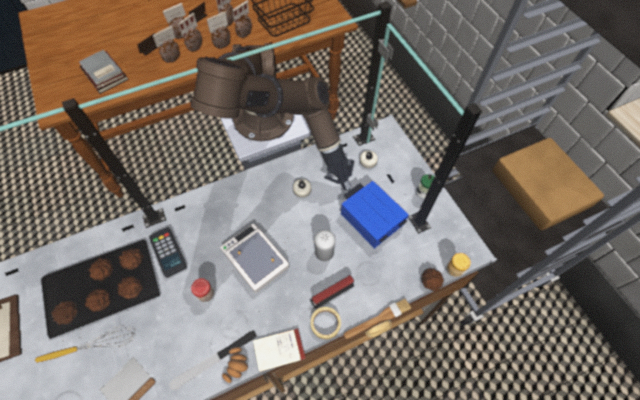

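The side view shows the gripper tip at about (346,188), right in front of the lip, and the moved timer standing clear at (369,158). Next I insert the tip under the lip.

move_arm:
  rows:
    - [-0.5,0,0.4,0,0,0]
    - [-1,0,0.8,0,0,0]
    - [-1.6,0,1.3,0,0,0]
    - [-1.8,0,1.4,0,0,0]
    - [-1.8,0,1.4,0,0,0]

```text
time: 5.58
tcp_pos: [0.4908, 0.1525, 0.0332]
eef_rot: [-0.324, 2.486, 0.095]
wrist_force: [-11.5, -2.4, -1.0]
grip_width: 0.0004
gripper_force: 5.1
```

```bash
cat >> h.py <<'E'
def cf(p):
    x,y=ax();return (p-CASE)@np.stack([x,y,[0,0,1]],1)
def tilt(s):
    return (Rt(0).inv()*R.from_rotvec(s['eef_rot'])).as_rotvec()
E
python3 - <<'E'
from h import *
s=st();x,y=ax();print(np.round(s['q'],2),tilt(s),cf(s['tcp_pos']))
H=CASE+x*.093+[0,0,.052]; c=cf(s['tcp_pos']);v=np.array([c[0]-.093,c[2]-.052])
# arc rows
for t in np.arange(.08,.9,.08):
    co,si=np.cos(t),np.sin(t); w=[v[0]*co+v[1]*si, -v[0]*si+v[1]*co]
    print(round(t,2),row(H+x*w[0]+[0,0,w[1]],.63))
E
```

```text
5.58 [0.4908 0.1525 0.0332] [-0.324  2.486  0.095] F [-11.5  -2.4  -1. ] w 0.0004 5.114382840692997
[ 0.37  0.91 -1.25  2.52  2.09  1.1  -0.54] [ 0.00765663 -0.6369292  -0.00427014] [-0.11040831  0.00136369  0.03318869]
0.08 [-0.901, -0.15, -1.362, -0.006, 0.007, 0.006]
0.16 [-1.909, -0.164, -2.647, -0.006, 0.007, 0.006]
0.24 [-3.016, -0.178, -3.849, -0.006, 0.007, 0.006]
0.32 [-4.216, -0.192, -4.958, -0.006, 0.007, 0.006]
0.4 [-5.5, -0.206, -5.967, -0.006, 0.007, 0.006]
0.48 [-6.861, -0.22, -6.871, -0.006, 0.007, 0.006]
0.56 [-8.29, -0.234, -7.663, -0.006, 0.007, 0.006]
0.64 [-9.778, -0.247, -8.338, -0.006, 0.007, 0.006]
0.72 [-11.315, -0.26, -8.892, -0.006, 0.007, 0.006]
0.8 [-12.891, -0.273, -9.322, -0.006, 0.007, 0.006]
0.88 [-14.496, -0.284, -9.624, -0.006, 0.007, 0.006]
```

move_arm:
  rows:
    - [-0.2,0,-0.9,0,0,0]
    - [-0.7,0,-1.6,0,0,0]
    - [-1.6,0,-2.8,0,0,0]
    - [-2.7,0,-4,0,0,0]
    - [-3.9,0,-5.1,0,0,0]
    - [-5.2,0,-6.1,0,0,0]

```text
time: 6.08
tcp_pos: [0.4983, 0.1557, 0.1159]
eef_rot: [-0.322, 2.48, 0.096]
wrist_force: [0.0, -0.3, -1.4]
grip_width: 0.0002
gripper_force: 0.4
```

Run:
```python
from h import *
s=st();x,y=ax();print(np.round(s['q'],2),tilt(s),cf(s['tcp_pos']))
p,d=cap('top','top2.png');W=world('top',d);np.savez('top2',p=p,W=W)
H=CASE+x*.093+[0,0,.052]
p=p.astype(int);m=(p[...,2]>100)&(p[...,0]<70)&(W[...,2]>.06);P=cf(W[m]);print(np.round(np.percentile(P,[2,50,98],axis=0),3))
k=np.polyfit(P[:,0],P[:,2],1);print('lid slope angle',np.arctan(-k[0]))
```

```text
6.08 [0.4983 0.1557 0.1159] [-0.322  2.48   0.096] F [ 0.  -0.3 -1.4] w 0.0002 0.3993015526793897
[ 0.46  0.58 -1.25  2.45  1.88  0.76 -0.42] [ 0.00789807 -0.64350301 -0.00297932] [-0.10232396  0.00253961  0.11588502]
[[-0.067 -0.072  0.076]
 [ 0.006 -0.001  0.11 ]
 [ 0.09   0.07   0.138]]
lid slope angle 0.3742926047896318
```

View pics/top2.png

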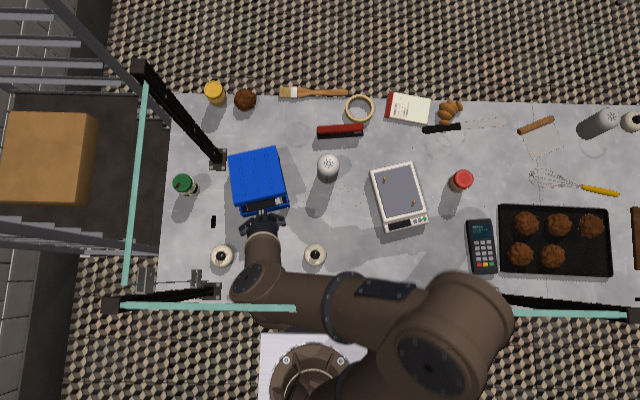

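The top view shows the lid partly raised (about 0.37 rad), the finger under its lip at (262,212), and the timer clear at (222,256). I continue along the arc.

```bash
cat > arc.py <<'E'
from h import *
import sys
s=st();x,y=ax();a=-tilt(s)[1];print(cf(s['tcp_pos']),tilt(s))
t0,t1=float(sys.argv[1]),float(sys.argv[2])
for t in np.linspace(t0,t1,8):
    r=np.interp(t,[.4,.9],[.2,.186])
    c=np.array([.093-r*np.cos(t),.054+r*np.sin(t)])-.011*np.array([np.cos(a),np.sin(a)])
    print(round(t,2),row(CASE+x*c[0]+[0,0,c[1]],a))
E
python3 arc.py .48 1.1
```

```text
6.13 [0.5003 0.157  0.1191] [-0.322  2.475  0.096] F [0.6 2.1 2.9] w -0.0003 0.5223136441782117
[-0.10012066  0.00331283  0.11905221] [ 0.00805255 -0.64802848 -0.00383532]
0.48 [-1.895, -0.349, -1.023, -0.006, 0.0, 0.006]
0.57 [-3.595, -0.362, -1.47, -0.006, 0.0, 0.006]
0.66 [-5.307, -0.375, -1.758, -0.006, 0.0, 0.006]
0.75 [-7.016, -0.386, -1.889, -0.006, 0.0, 0.006]
0.83 [-8.708, -0.396, -1.865, -0.006, 0.0, 0.006]
0.92 [-10.37, -0.406, -1.754, -0.006, 0.0, 0.006]
1.01 [-12.015, -0.415, -1.681, -0.006, 0.0, 0.006]
1.1 [-13.647, -0.424, -1.463, -0.006, 0.0, 0.006]
```

move_arm:
  rows:
    - [-1.9,-0.2,-1.2,0,0,0]
    - [-3.6,-0.3,-1.6,0,0,0]
    - [-5.3,-0.3,-1.8,0,0,0]
    - [-7,-0.4,-1.9,0,0,0]
    - [-8.7,-0.4,-1.9,0,0,0]
    - [-10.4,-0.4,-1.8,0,0,0]
    - [-12,-0.4,-1.7,0,0,0]
    - [-13.6,-0.4,-1.5,0,0,0]

```text
time: 6.8
tcp_pos: [0.5965, 0.1772, 0.2088]
eef_rot: [-0.32, 2.48, 0.095]
wrist_force: [-1.3, 0.6, -0.3]
grip_width: 0.0
gripper_force: 0.2
```

```bash
python3 arc.py 1.15 1.75; python3 -c "
from h import *
print(np.round(arm.get_state()['q'],2))
p,d=cap('top','top3.png');W=world('top',d);p=p.astype(int);m=(p[...,2]>100)&(p[...,0]<70)&(W[...,2]>.06)
P=cf(W[m]);print(m.sum(),np.round(np.percentile(P,[2,50,98],axis=0),3))"
```

```text
6.8 [0.5965 0.1772 0.2088] [-0.32   2.48   0.095] F [-1.3  0.6 -0.3] w 0.0 0.23278454784303904
[-0.00187505 -0.00138357  0.20884257] [ 0.0086408  -0.64333781 -0.00209672]
1.15 [-1.308, 0.132, -0.062, -0.007, 0.0, 0.005]
1.24 [-2.846, 0.128, 0.356, -0.007, 0.0, 0.005]
1.32 [-4.343, 0.125, 0.904, -0.007, 0.0, 0.005]
1.41 [-5.787, 0.123, 1.578, -0.007, 0.0, 0.005]
1.49 [-7.168, 0.123, 2.374, -0.007, 0.0, 0.005]
1.58 [-8.476, 0.123, 3.285, -0.007, 0.0, 0.005]
1.66 [-9.701, 0.125, 4.304, -0.007, 0.0, 0.005]
1.75 [-10.835, 0.128, 5.425, -0.007, 0.0, 0.005]
[ 0.51  0.47 -1.21  2.14  1.41  0.6   0.15]
868 [[ 0.011 -0.072  0.089]
 [ 0.034 -0.002  0.208]
 [ 0.099  0.069  0.221]]
```

move_arm:
  rows:
    - [-1.3,0.1,-0.1,0,0,0]
    - [-2.8,0.1,0.3,0,0,0]
    - [-4.3,0.1,0.8,0,0,0]
    - [-5.8,0.1,1.4,0,0,0]
    - [-7.2,0.1,2.1,0,0,0]
    - [-8.5,0.1,3,0,0,0]
    - [-9.7,0.1,4,0,0,0]
    - [-10.6,0.1,5,0,0,0]

```text
time: 7.52
tcp_pos: [0.7077, 0.2071, 0.2314]
eef_rot: [-0.319, 2.481, 0.096]
wrist_force: [0.2, -0.3, 0.3]
grip_width: -0.0
gripper_force: 0.0
```

move_arm:
  rows:
    - [0,0,0,0,0,0]
    - [0,0,0,0,0,0]
    - [0,0,-3,0,0,0]
    - [0,0,-6,0,0,0]
    - [0,0,-9,0,0,0]
    - [0,0,-12,0,0,0]
    - [0,0,-15,0,0,0]
    - [0,0,-17,0,0,0]

```text
time: 8.18
tcp_pos: [0.6062, 0.1829, 0.3677]
eef_rot: [-0.321, 2.481, 0.095]
wrist_force: [-0.8, -0.0, 0.5]
grip_width: -0.0005
gripper_force: 0.0
```

Run:
```python
from h import *
s=st();p,d=cap('top','top4.png');W=world('top',d);np.savez('top4',p=p,W=W)
cap('side','side4.png');x,y=ax()
print(cf(s['tcp_pos']),np.round(s['q'],2))
print('over case',row(CASE+[0,0,.2],0))
```

```text
8.18 [0.6062 0.1829 0.3677] [-0.321  2.481  0.095] F [-0.8 -0.   0.5] w -0.0005 0.0
[0.00887882 0.00171207 0.3676959 ] [ 0.67  0.21 -1.25  1.88  0.63  0.65  0.91]
over case [10.919, 0.021, 12.943, -0.01, 0.645, 0.002]
```

View pics/top4.png

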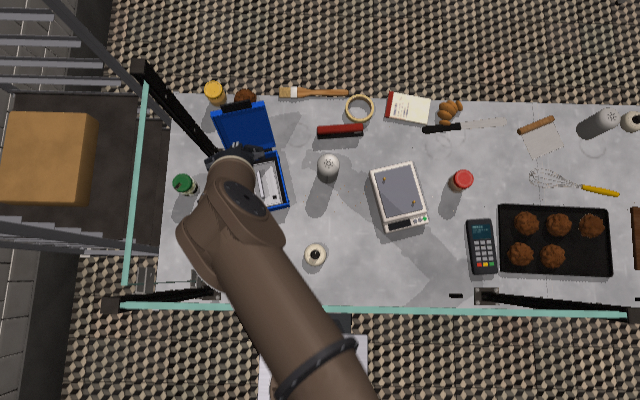

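The top view shows the lid resting open at (245,125) and the steel pan in the case base at (268,180), partly hidden by the arm. I'll withdraw the arm to see the pan.

```bash
python3 -c "
from h import *
print(row([.42,.0,.30],0))"
```

```text
[22.346, -12.949, -7.997, -0.01, 0.645, 0.002]
```

move_arm:
  rows:
    - [3,-1.5,-4,0,0.1,0]
    - [6,-3,-6,0,0.2,0]
    - [9.5,-5,-7.5,0,0.3,0]
    - [13,-7,-8,-0.01,0.4,0]
    - [16,-9,-8,-0.01,0.5,0]
    - [19,-11,-8,-0.01,0.6,0]
    - [22.3,-13,-8,-0.01,0.645,0]
    - [22.3,-13,-8,-0.01,0.645,0]
  claw: 5.2

```text
time: 8.95
tcp_pos: [0.4173, -0.0072, 0.2927]
eef_rot: [0.39, -3.1, -0.001]
wrist_force: [0.8, -0.5, -0.6]
grip_width: 0.0519
gripper_force: 0.0
```

Run:
```python
from h import *
s=st();x,y=ax()
for n in('top','side'):
    p,d=cap(n,n+'5.png');W=world(n,d);np.savez(n+'5',p=p,W=W)
    C=cf(W.reshape(-1,3)).reshape(W.shape)
    hsv=cv2.cvtColor(p,cv2.COLOR_RGB2HSV)
    ins=(abs(C[...,0])<.086)&(abs(C[...,1])<.072)&(hsv[...,1]<90)
    for lo,hi in((.04,.058),(.008,.026)):
        m=ins&(C[...,2]>lo)&(C[...,2]<hi)
        if m.sum()<10: print(n,lo,m.sum());continue
        P=C[m];rc=cv2.minAreaRect((P[:,:2]*1000).astype(np.float32));print(n,lo,m.sum(),np.round(np.median(P,0),4),np.round(rc[0],1),np.round(rc[1],1),rc[2])
    us=np.array([proj(n,CASE+q[0]*x+q[1]*y) for q in [(-.13,-.1),(-.13,.1),(.13,.1),(.13,-.1)]]);a=us.min(0).astype(int)-5;b=us.max(0).astype(int)+5
    cr=p[a[1]:b[1],a[0]:b[0]];f=390/max(cr.shape[:2]);cv2.imwrite(f'pics/c5{n}.png',cv2.copyMakeBorder(cv2.resize(cr,None,fx=f,fy=f,interpolation=2)[:,:,::-1],0,400-int(round(cr.shape[0]*f)),0,400-int(round(cr.shape[1]*f)),0));print(n,a,f)
cv2.imwrite('pics/c5.png',np.hstack([cv2.imread('pics/c5top.png'),cv2.imread('pics/c5side.png')]))
```

```text
8.95 [ 0.4173 -0.0072  0.2927] [ 3.9e-01 -3.1e+00 -1.0e-03] F [ 0.8 -0.5 -0.6] w 0.0519 0.0
top 0.04 96 [-0.002  -0.0021  0.0461] [21.  -5.6] [ 19.4 134.8] 80.53840637207031
top 0.008 1495 [0.0018 0.0035 0.0134] [3.5 1.2] [130.7 152.4] 89.4852523803711
top [216 135] 3.823529411764706
side 0.04 83 [-0.0041 -0.0031  0.0463] [-3.  -1.9] [10.9 92.2] 88.55094909667969
side 0.008 1060 [ 0.0004 -0.0033  0.0148] [-5.1  6.4] [125.2 151.7] 89.68181610107422
side [321 174] 3.8613861386138613
```

View pics/c5.png

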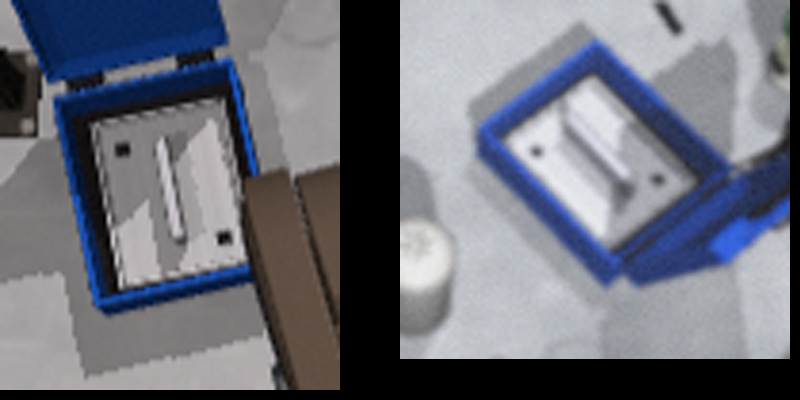

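The crops show the pan flat in the open case. In the top crop the divider is at (172,190) and the holes at (122,149) and (225,238); in the side crop the holes are at (658,180) and (537,150). I triangulate these and fit the divider.

```bash
cat >> h.py <<'E'
def tri(ut,us):
    P=[]
    for n in('top','side'):
        c=optics.camera_params(n);P.append(np.array(c['intrinsics'])@np.c_[np.array(c['R']),np.array(c['t'])])
    X=cv2.triangulatePoints(P[0],P[1],np.array(ut,float).T,np.array(us,float).T);return (X[:3]/X[3]).T
def dark(p,u,v,r=4,inv=False):
    g=p[v-r:v+r+1,u-r:u+r+1].astype(float).mean(-1); g=g if inv else 255-g
    w=np.clip(g-np.percentile(g,60),0,None);yy,xx=np.mgrid[v-r:v+r+1,u-r:u+r+1];return (w*xx).sum()/w.sum(),(w*yy).sum()/w.sum()
E
python3 - <<'E'
from h import *
x,y=ax();t=np.load('top5.npz');s=np.load('side5.npz')
ut=[dark(t['p'],248,174),dark(t['p'],275,197)];us=[dark(s['p'],388,221),dark(s['p'],356,213)]
print(np.round(ut,1),np.round(us,1))
X=tri(ut,us);print(np.round(X,4))
c=X.mean(0);v=X[0]-X[1];print('centre',c,cf(c),'len',np.linalg.norm(v[:2]),'yaw',np.degrees(np.arctan2(v[1],v[0]))-np.degrees(np.arctan2(68,90)))
# divider per view
for n,z in(('top',t),('side',s)):
    C=cf(z['W'].reshape(-1,3)).reshape(z['W'].shape)
    m=(abs(C[...,0])<.05)&(abs(C[...,1])<.02)&(C[...,2]>.036)&(C[...,2]<.06)
    P=C[m];rc=cv2.minAreaRect((P[:,:2]*1000).astype(np.float32));print(n,m.sum(),np.median(P[:,2]),rc,P.mean(0))
# raw world-> same-ray intersection at known z for holes
def ray(n,u,z):
    c=optics.camera_params(n);Rm=np.array(c['R']);o=-Rm.T@np.array(c['t']);dd=Rm.T@np.linalg.inv(np.array(c['intrinsics']))@[u[0],u[1],1];return o+dd*(z-o[2])/dd[2]
for n,uu in(('top',ut),('side',us)):
    h=[ray(n,u,.012) for u in uu];v=h[0]-h[1];print(n,np.mean(h,0),np.linalg.norm(v),np.degrees(np.arctan2(v[1],v[0]))-37.07)
c=c*[1,1,0]
print(row([c[0],c[1],.16],0,np.radians(13.5)))
E
```

```text
[[247.6 173.7]
 [275.5 196.2]] [[388.6 220.3]
 [354.8 214. ]]
[[0.6333 0.2233 0.0111]
 [0.562  0.1299 0.0119]]
centre [0.59767232 0.17661598 0.01151461] [-0.00091803 -0.00222444  0.01151461] len 0.11746189488091019 yaw 15.587342014605355
top 101 0.04592024016444515 ((-2.0921630859375, -1.7714223861694336), (10.127262115478516, 88.16110229492188), 88.18352508544922) [-0.00279492 -0.00222603  0.04575561]
side 94 0.0461075441388661 ((-2.9680213928222656, -1.913583755493164), (10.949019432067871, 92.18120574951172), 88.55094909667969) [-0.00277327 -0.00275242  0.04546771]
top [0.59700315 0.17509619 0.012     ] 0.11463660632856586 15.246832369354266
side [0.59813781 0.17784567 0.012     ] 0.11966395266785332 15.938018919494183
[-21.8, 12.917, 13.413, 0.003, -0.009, 0.017]
```

Run:
```python
from h import *
x,y=ax();g=CASE-.0027*x-.0023*y
s=st();print(row(g+[0,0,.13],0,np.radians(14.4)));print(row(g+[0,0,.02],0,np.radians(14.4)))
```

```text
9.05 [ 0.4202 -0.0031  0.2957] [ 3.950e-01 -3.108e+00 -3.000e-03] F [0.4 0.4 0.3] w 0.0521 0.0
[-21.648, 12.901, 16.415, 0.003, -0.009, 0.002]
[-21.745, 12.87, 27.414, 0.003, -0.009, 0.002]
```

move_arm:
  rows:
    - [-3,2,2,0,0,0]
    - [-6,4,4,0,0,0]
    - [-9.5,6,6.5,0,0,0]
    - [-13,8,9,0,0,0]
    - [-16.5,10,12,0,-0.01,0]
    - [-19.5,11.9,14,0,-0.01,0]
    - [-21.6,12.9,16,0,-0.01,0]
    - [-21.6,12.9,16.4,0,-0.01,0]
  claw: 5.2

```text
time: 9.72
tcp_pos: [0.5983, 0.1838, 0.1297]
eef_rot: [-0.404, 3.111, 0.011]
wrist_force: [-0.7, -0.7, 0.7]
grip_width: 0.052
gripper_force: 0.0
```

Run:
```python
from h import *
x,y=ax();g=CASE-.0027*x-.0023*y
p,d=optics.capture('side')
s=st();print(np.round(s['q'],2));print(row(g+[0,0,.02],0,np.radians(14.4)))
```

```text
9.77 [0.5972 0.1829 0.129 ] [-0.405  3.113  0.01 ] F [ 0.5  0.2 -1. ] w 0.0519 0.0
[ 0.19  0.7  -0.9   1.64  0.6   1.09  0.94]
[0.33, -0.691, 10.896, 0.006, 0.003, 0.007]
```

move_arm:
  rows:
    - [0.1,-0.4,0,0,0,0]
    - [0.3,-0.6,0.5,0.006,0.003,0.007]
    - [0.3,-0.6,2.5,0.006,0.003,0.007]
    - [0.3,-0.6,4.5,0.006,0.003,0.007]
    - [0.3,-0.6,6,0.006,0.003,0.007]
    - [0.3,-0.6,6,0.006,0.003,0.007]

```text
time: 10.27
tcp_pos: [0.5943, 0.1697, 0.0707]
eef_rot: [0.386, -3.117, 0.006]
wrist_force: [-0.7, -1.1, -0.4]
grip_width: 0.0522
gripper_force: 0.0
```

Run:
```python
from h import *
x,y=ax();g=CASE-.0027*x-.0023*y
s=st();print(row(g+[0,0,.019],0,np.radians(14.4)))
```

```text
10.27 [0.5943 0.1697 0.0707] [ 0.386 -3.117  0.006] F [-0.7 -1.1 -0.4] w 0.0522 0.0
[-0.33, 0.599, 5.171, -0.004, -0.001, -0.005]
```

move_arm:
  rows:
    - [-0.3,0.6,0,0,0,0]
    - [-0.3,0.6,0,0,0,0]
    - [-0.3,0.6,0,0,0,0]
    - [-0.3,0.6,0,0,0,0]

```text
time: 10.6
tcp_pos: [0.5975, 0.1791, 0.0737]
eef_rot: [-0.389, 3.114, -0.002]
wrist_force: [0.6, 0.2, 0.8]
grip_width: 0.0516
gripper_force: 0.0
```

Run:
```python
from h import *
x,y=ax();g=CASE-.0027*x-.0023*y
s=st();print(row(g+[0,0,.019],0,np.radians(14.4)))
```

```text
10.6 [0.5975 0.1791 0.0737] [-3.890e-01  3.114e+00 -2.000e-03] F [0.6 0.2 0.8] w 0.0516 0.0
[0.244, -0.248, 5.474, -0.002, 0.003, -0.003]
```

```bash
cat >> h.py <<'E'
def avg(k=8):
    L=[]
    for i in range(k):
        L.append(arm.get_state());optics.capture('top')
    s=dict(L[-1]);P=np.array([l['tcp_pos'] for l in L]);s['tcp_pos']=P.mean(0);s['eef_rot']=R.from_rotvec([l['eef_rot'] for l in L]).mean().as_rotvec()
    s['wrist_force']=np.mean([l['wrist_force'] for l in L],0)
    print(round(s['time'],2),'avg',np.round(s['tcp_pos'],4),'std',np.round(P.std(0),4),np.round(s['wrist_force'],1),'w',s['grip_width']);return s
E
python3 - <<'E'
from h import *
x,y=ax();g=CASE-.0027*x-.0023*y
s=avg();print(row(g+[0,0,.019],0,np.radians(14.4),s))
E
```

```text
10.95 avg [0.5972 0.1787 0.073 ] std [0.0002 0.0002 0.0004] [ 0.1 -0.3  0. ] w 0.05219452050704603
[0.196, -0.21, 5.403, -0.002, 0.002, -0.003]
```

move_arm:
  rows:
    - [0.2,-0.2,1,0,0,0]
    - [0.2,-0.2,2.5,0,0,0]
    - [0.2,-0.2,4,0,0,0]
    - [0.2,-0.2,5,0,0,0]
    - [0.2,-0.2,5.4,0,0,0]
    - [0.2,-0.2,5.4,0,0,0]
    - [0.2,-0.2,5.4,0,0,0]

```text
time: 11.58
tcp_pos: [0.5955, 0.1764, 0.0182]
eef_rot: [-0.389, 3.116, -0.002]
wrist_force: [0.2, -0.6, 0.9]
grip_width: 0.0521
gripper_force: 0.0
```

Run:
```python
from h import *
x,y=ax();g=CASE-.0027*x-.0023*y
s=avg(4);print(row(g+[0,0,.019],0,np.radians(14.4),s))
```

```text
11.73 avg [0.5958 0.1765 0.0188] std [0.0002 0.0001 0.0004] [ 0.1 -0.2  0.2] w 0.051787332376231676
[-0.005, -0.04, -0.019, -0.001, 0.002, -0.003]
```

Close on the divider, then lift gently.

move_arm:
  rows:
    - [0,0,0,0,0,0]
    - [0,0,0,0,0,0]
    - [0,0,0,0,0,0]
    - [0,0,0,0,0,0]
    - [0,0,0,0,0,0]
    - [0,0,0,0,0,0]
  claw: 0

```text
time: 12.28
tcp_pos: [0.5958, 0.1762, 0.0189]
eef_rot: [-0.389, 3.115, -0.002]
wrist_force: [0.1, -0.4, 3.8]
grip_width: 0.009
gripper_force: 59.6
```

move_arm:
  rows:
    - [0,0,-0.3,0,0,0]
    - [0,0,-1,0,0,0]
    - [0,0,-2,0,0,0]
    - [0,0,-4,0,0,0]
    - [0,0,-6,0,0,0]
    - [0,0,-8,0,0,0]

```text
time: 12.78
tcp_pos: [0.5952, 0.1763, 0.1]
eef_rot: [-0.389, 3.116, -0.002]
wrist_force: [0.5, -0.6, -4.0]
grip_width: 0.009
gripper_force: 58.6
```

move_arm:
  rows:
    - [0,0,-2,0,0,0]
    - [0,0,-4,0,0,0]
    - [0,0,-6,0,0,0]
    - [0,0,-8,0,0,0]
    - [0,0,-9,0,0,0]
    - [0,0,-9.5,0,0,0]
    - [0,0,-9.5,0,0,0]

```text
time: 13.37
tcp_pos: [0.5956, 0.1765, 0.1946]
eef_rot: [-0.389, 3.114, -0.002]
wrist_force: [-0.1, -0.1, -3.4]
grip_width: 0.009
gripper_force: 58.7
```

Run:
```python
from h import *
s=avg(4)
t=np.load('top0.npz');q=np.load('side0.npz')
for n,z in(('top',t),('side',q)):
    p=z['p'];hsv=cv2.cvtColor(p,cv2.COLOR_RGB2HSV).astype(int);W=z['W']
    # brass pins: high saturation within scale region
    m=(np.hypot(W[...,0]-.582,W[...,1]+.246)<.08)&(hsv[...,1]>70)&(hsv[...,0]>8)&(hsv[...,0]<32)
    k,l,st_,ce=cv2.connectedComponentsWithStats(m.astype(np.uint8));
    for i in range(1,k):
        if st_[i,4]>2: print(n,st_[i],np.round(ce[i],2))
cr=t['p'][150:240,355:445]; cr2=q['p'][212:302,205:295]
cv2.imwrite('pics/scale.png',cv2.resize(np.hstack([cr,cr2]),(800,400),interpolation=2)[:,:,::-1])
print(row([.582,-.246,.2],0,np.radians(14.6),s))
```

```text
13.52 avg [0.5951 0.1761 0.1932] std [0.0003 0.0003 0.0009] [-0.1 -0.  -2.7] w 0.009140646188812458
top [383 177   3   4   9] [383.89 178.67]
top [412 200   3   4   7] [413.29 201.57]
side [238 251   2   3   5] [238.6 252.2]
side [272 259   2   2   4] [272.5 259.5]
[11.644, -40.593, -0.608, -0.002, 0.001, -0.007]
```

View pics/scale.png

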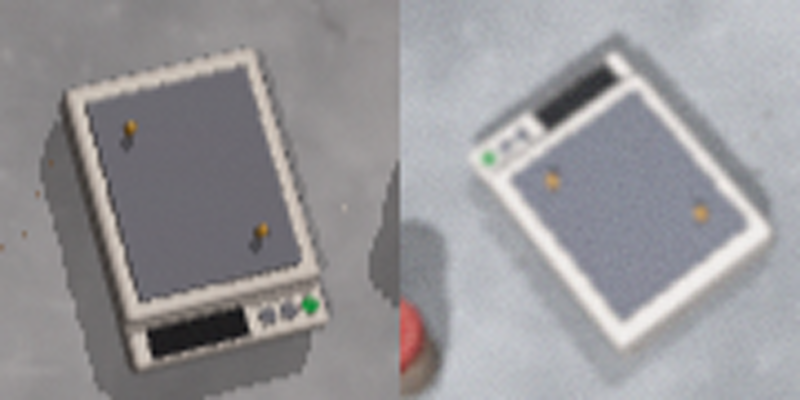

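The crop shows the deck and its two brass pins, at (130,127)/(262,230) in the top half and (700,213)/(553,181) in the side half. The pan is held (2.7 N). Next I triangulate the pins and carry the pan over.

Run:
```python
from h import *
X=tri([(383.9,178.67),(413.3,201.57)],[(272.5,259.5),(238.6,252.2)]);print(np.round(X,4))
v=X[0]-X[1];print(X.mean(0),np.linalg.norm(v),np.degrees(np.arctan2(v[1],v[0]))-37.07)
s=avg(1);print(row([X[:,0].mean(),X[:,1].mean(),.193],0,np.radians(14.6),s))
```

```text
[[ 0.616  -0.2012  0.0566]
 [ 0.5467 -0.2905  0.0571]]
[ 0.58133483 -0.24586016  0.05686188] 0.1129881940033835 15.13413968741284
13.57 avg [0.5948 0.1758 0.1922] std [0. 0. 0.] [ 0.6 -0.4 -3.2] w 0.008943148345230134
[11.668, -40.547, 0.01, -0.002, -0.001, -0.007]
```

move_arm:
  rows:
    - [0.2,-0.8,0,0,0,0]
    - [0.7,-2.5,0,0,0,0]
    - [1.4,-5,0,0,0,0]
    - [2.3,-8,0,0,0,0]
    - [3.2,-11,0,0,0,0]
    - [4,-14,0,0,0,0]
    - [4.9,-17,0,0,0,0]
    - [5.7,-20,0,0,0,0]

```text
time: 14.28
tcp_pos: [0.5885, -0.0339, 0.1933]
eef_rot: [-0.388, 3.117, -0.003]
wrist_force: [0.8, 0.8, -3.5]
grip_width: 0.0091
gripper_force: 58.6
```

move_arm:
  rows:
    - [0.9,-3,0,0,0,0]
    - [1.7,-6,0,0,0,0]
    - [2.6,-9,0,0,0,0]
    - [3.5,-12,0,0,0,0]
    - [4.3,-15,0,0,0,0]
    - [5.2,-18,0,0,0,0]
    - [5.7,-19.8,0,0,0,-0.005]
    - [5.9,-20.5,0,0,0,-0.007]

```text
time: 14.95
tcp_pos: [0.581, -0.2503, 0.1928]
eef_rot: [0.391, -3.117, 0.004]
wrist_force: [-1.0, -0.7, -3.7]
grip_width: 0.009
gripper_force: 58.7
```

Run:
```python
from h import *
optics.capture('top');optics.capture('top');s=avg(5)
print(row([.581,-.2465,.10],0,np.radians(14.8),s))
```

```text
15.25 avg [ 0.5822 -0.244   0.1939] std [0.0004 0.0016 0.0004] [ 0.4  0.7 -3.1] w 0.008794336955757867
[0.195, -0.203, 9.386, -0.001, 0.001, -0.003]
```

move_arm:
  rows:
    - [0,0,1,0,0,0]
    - [0.1,-0.1,3,0,0,0]
    - [0.2,-0.2,5,0,0,0]
    - [0.2,-0.2,7,0,0,0]
    - [0.2,-0.2,8.5,0,0,0]
    - [0.2,-0.2,9.4,0,0,0]
    - [0.2,-0.2,9.4,0,0,0]
    - [0.2,-0.2,9.4,0,0,0]

```text
time: 15.97
tcp_pos: [0.5813, -0.2469, 0.1001]
eef_rot: [-0.401, 3.114, -0.002]
wrist_force: [0.1, -0.3, -2.8]
grip_width: 0.0093
gripper_force: 58.6
```

Run:
```python
from h import *
s=avg(5)
x,y=ax(np.radians(14.8));M=np.stack([x,y,[0,0,1]],1)
out=[]
for n in('top','side'):
    p,d=cap(n,n+'7.png');W=world(n,d);C=(W-s['tcp_pos'])@M
    np.savez(n+'7',p=p,W=W)
    m=(abs(C[...,0])<.09)&(abs(C[...,1])<.075)&(C[...,2]>-.02)&(C[...,2]<.012)
    P=C[m]
    print(n,m.sum(),'x',np.round(np.percentile(P[:,0],[0,1,3,97,99,100]),4),'y',np.round(np.percentile(P[:,1],[0,1,3,97,99,100]),4),'z',np.percentile(P[:,2],[5,50,95]).round(4))
    u=proj(n,s['tcp_pos']).astype(int);out.append(cv2.resize(p[u[1]-50:u[1]+50,u[0]-50:u[0]+50],(400,400),interpolation=2));print(u)
cv2.imwrite('pics/hover.png',np.hstack(out)[:,:,::-1])
```

```text
16.17 avg [ 0.5818 -0.2471  0.101 ] std [0.0003 0.0002 0.0005] [ 0.5  0.  -2.9] w 0.008517055493753842
top 1095 x [-0.069  -0.0685 -0.0675  0.0679  0.07    0.0715] y [-0.0569 -0.0541 -0.0522  0.0555  0.0561  0.0566] z [-0.0099 -0.0055  0.0029]
[401 186]
side 892 x [-0.0717 -0.0681 -0.0651  0.069   0.0696  0.0709] y [-0.0557 -0.0554 -0.0547  0.0532  0.0555  0.0571] z [-0.0097 -0.0045  0.0042]
[253 250]
```

View pics/hover.png

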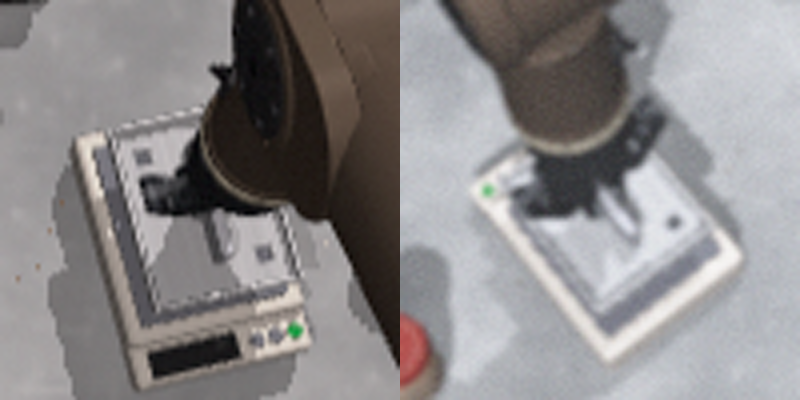

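The hover crops show the pan level over the deck with the holes at about (143,157)/(264,252) in the top view. Its rim is centred on the TCP within 1 mm. I lower it slowly onto the pins.

move_arm:
  rows:
    - [0,0.07,0.5,0,0,0]
    - [0,0.07,1,0,0,0]
    - [0,0.07,1.5,0,0,0]
    - [0,0.07,2,0,0,0]
    - [0,0.07,2.3,0,0,0]
    - [0,0.07,2.5,0,0,0]
    - [0,0.07,2.5,0,0,0]

```text
time: 16.9
tcp_pos: [0.5807, -0.2466, 0.0744]
eef_rot: [-0.4, 3.115, -0.002]
wrist_force: [-0.0, -0.2, -3.3]
grip_width: 0.0089
gripper_force: 58.6
```

move_arm:
  rows:
    - [0,0,0.15,0,0,0]
    - [0,0,0.3,0,0,0]
    - [0,0,0.45,0,0,0]
    - [0,0,0.6,0,0,0]
    - [0,0,0.75,0,0,0]
    - [0,0,0.75,0,0,0]

```text
time: 17.4
tcp_pos: [0.5809, -0.2467, 0.0673]
eef_rot: [-0.4, 3.115, -0.002]
wrist_force: [0.3, 0.1, -2.5]
grip_width: 0.0091
gripper_force: 58.6
```

```bash
python3 -c "
from h import *
s=avg(4);print(s['moment'])"
```

```text
17.55 avg [ 0.5809 -0.2467  0.0674] std [0.0001 0.     0.0001] [ 0.2 -0.1 -2.4] w 0.008899551795654421
[-0.04550397 -0.00717783  0.00578415]
```

Pins are in the holes with no contact force; I continue down to the deck.

move_arm:
  rows:
    - [0,0,0.15,0,0,0]
    - [0,0,0.3,0,0,0]
    - [0,0,0.45,0,0,0]
    - [0,0,0.55,0,0,0]
    - [0,0,0.62,0,0,0]
    - [0,0,0.62,0,0,0]

```text
time: 18.1
tcp_pos: [0.5809, -0.2467, 0.0611]
eef_rot: [-0.4, 3.115, -0.002]
wrist_force: [0.4, 0.4, -2.0]
grip_width: 0.0094
gripper_force: 58.6
```

```bash
python3 -c "
from h import *
s=avg(4);print(s['moment'])"
```

```text
18.25 avg [ 0.581  -0.2467  0.0613] std [0.0001 0.     0.0001] [ 0.3 -0.3 -2.8] w 0.0092080461048189
[-0.01474802  0.02791203 -0.00723877]
```

Not on the deck yet (still carrying −2.8 N); go on in small steps.

move_arm:
  rows:
    - [0,0,0.05,0,0,0]
    - [0,0,0.1,0,0,0]
    - [0,0,0.15,0,0,0]
    - [0,0,0.15,0,0,0]

```text
time: 18.63
tcp_pos: [0.5812, -0.2467, 0.0609]
eef_rot: [-0.399, 3.114, -0.004]
wrist_force: [-2.6, 0.5, 7.6]
grip_width: 0.0093
gripper_force: 60.2
```

```bash
python3 -c "
from h import *
s=avg(4)"
```

```text
18.78 avg [ 0.5812 -0.2468  0.0609] std [0. 0. 0.] [-3.2  0.3  7.4] w 0.009177372538936617
```

Contact comes at TCP z 0.0609, just the seated height. I release and rise.

move_arm:
  rows:
    - [0,0,-0.05,0,0,0]
    - [0,0,-0.05,0,0,0]
    - [0,0,-0.05,0,0,0]
    - [0,0,-0.05,0,0,0]
    - [0,0,-0.05,0,0,0]
    - [0,0,-0.05,0,0,0]
  claw: 5

```text
time: 19.33
tcp_pos: [0.581, -0.2467, 0.0603]
eef_rot: [-0.4, 3.115, -0.002]
wrist_force: [0.1, 0.4, -0.3]
grip_width: 0.0498
gripper_force: 0.0
```

move_arm:
  rows:
    - [0,0,-0.5,0,0,0]
    - [0,0,-2,0,0,0]
    - [0,0,-4.5,0,0,0]
    - [0,0,-8,0,0,0]
    - [0,0,-11.5,0,0,0]
    - [1,0,-15,0,0,0]
    - [4,0,-18,0,0,0]
    - [7,0,-20,0,0,0]

```text
time: 20.0
tcp_pos: [0.5142, -0.2626, 0.2646]
eef_rot: [-0.404, 3.11, -0.004]
wrist_force: [-0.4, -0.5, 0.1]
grip_width: 0.0502
gripper_force: 0.0
```

move_arm:
  rows:
    - [3,0,-1,0,0,0]
    - [6,2,-2,0,0,0]
    - [9,4,-2,0,0,0]
    - [12,6,-2,0,0,0]
    - [14,8,-2,0,0,0]
    - [15,10,-2,0,0,0]
    - [15,11,-2,0,0,0]
    - [15,11,-2,0,0,0]

```text
time: 20.67
tcp_pos: [0.3397, -0.1938, 0.2809]
eef_rot: [-0.402, 3.115, -0.008]
wrist_force: [0.1, -0.5, 0.1]
grip_width: 0.0501
gripper_force: 0.0
```

Run:
```python
from h import *
st();x,y=ax(np.radians(14.9));S=np.array([.5817,-.2464,.05]);M=np.stack([x,y,[0,0,1]],1)
out=[]
for n in('top','side'):
    p,d=cap(n,n+'9.png');W=world(n,d);C=(W-S)@M
    m=(abs(C[...,0])<.05)&(abs(C[...,1])<.01)&(C[...,2]>.03)&(C[...,2]<.06);print(n,'divider',m.sum(),C[m].mean(0).round(4),'top z',np.median(C[m][:,2]))
    m=(abs(C[...,0])<.055)&(abs(C[...,1])>.012)&(abs(C[...,1])<.045);P=C[m];P=P[np.isfinite(P).all(1)&(P[:,2]<.03)]
    A=np.c_[P[:,:2],np.ones(len(P))];print(' floor plane',np.linalg.lstsq(A,P[:,2],rcond=None)[0].round(4))
    u=proj(n,S).astype(int);out.append(cv2.resize(p[u[1]-75:u[1]+75,u[0]-100:u[0]+100] if n=='side' else p[110:260,160:460],(400 if n=='side' else 400,300 if n=='side' else 200),interpolation=2))
out[0]=cv2.copyMakeBorder(out[0],0,100,0,0,0)
cv2.imwrite('pics/final.png',np.hstack(out)[:,:,::-1])
```

```text
20.67 [ 0.3397 -0.1938  0.2809] [-0.402  3.115 -0.008] F [ 0.1 -0.5  0.1] w 0.0501 0.0
top divider 115 [-0.0001  0.001   0.0374] top z 0.03746593892437443
 floor plane [0.0044 0.0032 0.0048]
side divider 93 [0.0013 0.     0.0384] top z 0.0384277169048412
 floor plane [ 0.0024 -0.0003  0.0056]
```

View pics/final.png

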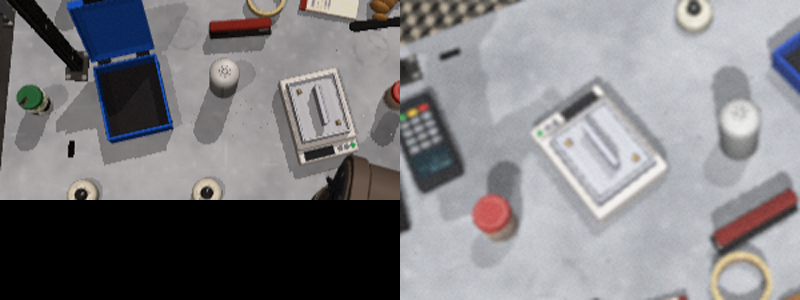

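The view shows the pan level on the deck with both brass pins up through its holes at (298,92) and (337,121). Floor plane is at 5–6 mm and flat, so it is seated. The lid is open at (105,25), the timers, shaker and stapler are standing, and the arm is clear.

```bash
python3 -c "
from h import *
print(ticket.sign_off())"
```

```text
the job is handed in; nothing more can be done
None
```

The job is handed in, with no verdict shown to me: the case lid stays open, the pan sits level on the deck with both pins through its holes, and the left-hand timer was slid aside and still stands; it took about 21 s.

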